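Move the clip-on bay marker to the other pick-up rack

TASK

The round blue marker is clipped on the rail of the wrong pick-up rack. Pinch its two orange spring buttons together to open its catch, lift it off, carry it past the standing mailing tube and clip it fully down and square on the rail of the rack that holds the lime-green parcel, in a free stretch beside the white tag, so that its catch closes again when you let go. Leave the tag, the parcels and the tube where they are.

Things in the scene. Friction and masses are not known exactly. Their poses are not given: they have to be found in the camera images.
- marker: Clip-on bay marker, about 115 g: white saddle, 60 mm along the rail, with a round blue plate (72 mm across) hanging on each side and two orange buttons on top, facing +x and -x. Origin: middle of the saddle's underside, which rests on the rail's top; z up, y along the rail, x across; alike either way round. Leg gap 26 mm, so 4 mm play each side of the rail. Carried by its pinched buttons.
- marker_foot (a point): Point level with the lowest edge of the two blue plates, 106 mm below the marker's origin, midway between them. The marker must rise that far to come off a rail. The plates splay: their gap is 26 mm at the saddle and 42 mm at the foot, which leads the marker onto the rail; their outsides reach 26 mm from the middle plane.
- button_front_face (a point): Mid outer face of the orange button on the marker's +x side: the top of a spring lever, 24 mm wide along y. Free, it leans outward, 27 mm from the middle plane and 38 mm above the origin (face 30 to 48 mm up, 52 to 59 mm over both buttons). Fully pinched it is upright, 20 mm out, 41 mm up (face 32 to 51 mm up, 40 mm over both). Below it, 8 to 30 mm up, all lies within 22 mm of the middle plane.
- button_rear_face (a point): The same on the marker's -x side. Each button takes about 3 N to start moving and 8 N to be fully in; they spring back when let go.
- button_front (a joint): Angle of the +x button's lever: 0 free (catch closed), 0.28 rad fully pinched; from about 0.23 its hook is clear of the rail whatever the play.
- button_rear (a joint): The same for the -x button.
- hook_front (a point): Tip of the grey hook at the lower end of the +x button's lever, 22 mm below the marker's origin, so 2 mm under the rail's underside when seated. Free, it reaches 5 mm under the rail and the marker cannot be lifted; pinching the button swings it outward, clear of the rail (its back then 28 mm out). It closes under the rail again when the button is let go.
- hook_rear (a point): The same hook of the -x button.
- rail_a (a point): Middle of the top of the guard rail on which the marker hangs at the start; axes and sizes as rail_b. The two racks are alike; which stands left and which right varies.
- rail_b (a point): Middle of the top of the guard rail of the rack with the lime-green parcel, where the marker must go. x across the rail, away from the robot; y along it; z up. The square steel rail is 18 mm wide, 20 mm deep, 260 mm long between two uprights, its top 140 mm above the counter. The uprights are 25 mm square and end 12 mm above the rail's top.
- bay_b: The pale blue counter-top rack of rail_b, fixed. Origin on the counter under the rail's middle, axes as the rail's. Its deck, top 18 mm above the counter, reaches from 15 mm beyond the rail to 185 mm on the robot's side (-x), 310 mm wide, with kerbs up to 46 mm above the counter.
- bay_a: The like rack of rail_a, fixed.
- tag: Loose white saddle tag with yellow panels, hanging on the target rail: 40 mm along the rail, 28 mm across, 4 mm above and 55 mm below the rail's top. Origin: middle of its underside on the rail's top, axes as the rail's. Leave it.
- green_parcel: Lime-green carton 85 x 100 x 75 mm on the deck of the target rack; origin at the middle of its underside. Leave it.
- brown_parcel: Brown carton 80 x 120 x 100 mm on the deck of the other rack; origin at the middle of its underside. Leave it.
- tube: Cardboard mailing tube, 45 mm across and 240 mm tall, standing upright on the counter between the two racks, in the straight way from rail to rail; origin at the middle of its underside. Light, falls easily. Leave it.
Mind the look-alikes: they are no part of the job. There is more than one size of the marker; the one meant has the size given above.

How it is judged:
On the way, in this order (a step that is already met when the one before it is completed fails the run):
1. both buttons are pinched well in while the marker still sits on its first rail (value of joint each of button_front, button_rear above 0.2 rad and distance of marker from where it was at the start of the episode below 0.02 m), for 0.2 s.
2. the marker is lifted clear of its first rail (z of marker in the frame of rail_a above 0.1 m), for 0.1 s.
At the end, for the whole second after the job is handed in: Marker at rest astride the green parcel's rail: on its top within 4 mm, centred across within 7 mm, within 100 mm of its middle along it, upright to 0.08 rad, square to 0.12 rad, both buttons out (<0.06 rad). Tag within 15 mm, parcels and tube within 20 mm of their places, tag and tube upright (z of marker in the frame of rail_b between -0.004 and 0.004 m and x of marker in the frame of rail_b between -0.007 and 0.007 m and y of marker in the frame of rail_b between -0.1 and 0.1 m and angle between marker's own z axis and vertical below 0.08 rad and angle between the y axis of marker and the y axis of rail_b, either way round below 0.12 rad and value of joint each of button_front, button_rear below 0.06 rad and linear speed of marker below 0.02 m/s and distance of tag from where it was at the start of the episode below 0.015 m and angle between tag's own z axis and vertical below 0.15 rad and distance of each of green_parcel, brown_parcel, tube from where it was at the start of the episode below 0.02 m and angle between tube's own z axis and vertical below 0.1 rad); the robot touches nothing.
It fails at once if the tag on the target rail is shifted or knocked off (distance of tag from where it was at the start of the episode above 0.015 m).
It fails at once if a parcel is shifted (distance of any of green_parcel, brown_parcel from where it was at the start of the episode above 0.02 m).
It fails at once if the mailing tube is shifted or tipped (distance of tube from where it was at the start of the episode above 0.02 m or angle between tube's own z axis and vertical above 0.15 rad).
It also fails if it takes over 51 s, if anything falls off the work surface, if the arm or the gripper's body presses on something with over 40 N, if the wrist force passes 120 N, or if a joint passes its speed limit or range.

ROBOT

A 6-joint arm with a two-finger parallel gripper is mounted at the origin on the work surface. World frame = base frame: x ahead of the robot, y to its left, z up, the work surface at z = 0. Lengths are in m, angles in rad, forces in N, time in s.
With the tool pointing down it reaches from about 0.35 to 0.775 m from the base axis. Payload 5.5 kg.
Tool frame: the origin (TCP) lies at the very end of the fingers, on their centre line; the grasp point (between the pads) lies 19 mm behind it (grip_point_offset is the distance from the TCP to the grasp point, in m); z points along the fingers, y is the direction in which the jaws open and shut (so a half turn about z gives the same grasp; the last joint's range is limited). The gripper opens to 85 mm and grips with 20 to 120 N. Pads are 22 mm wide; open, the fingers measure 114 mm over their backs; the gripper's body (76 mm by 85 mm) begins 54 mm behind the grasp point. The pads swing forward as they close: fully open they stand 13 mm farther back than shut.
Start: joints at [-1.423, 0.313, 0.046, 1.304, 0, 1.431], TCP at [0.163, -0.551, 0.231] pointing down, gripper open.
Joint ranges: [-2.76, 2.76], [-0.86, 1.69], [-1.03, 1.26], [-2.2, 2.34], [-1.47, 1.5], [-3.14, 3.14]. Speed limits (rad/s): [2.57, 2.57, 3.14, 3.14, 3.14, 3.14].

INTERFACE

Orientations are given as a unit quaternion [w, x, y, z].
In Python, from workcell import * gives the robot as it stands.
- The arm moves only by the shell command python3 -m crank 'ROWS' [OPENING] [FORCE]. ROWS is a JSON object of lists of equal length, an entry for each row: "travel": the shift along the tool's x, y, z in units of 40 mm (1.0 is 40 mm), a list of three; "turn": the turn about the tool's z in rad. In form: {"travel": [[x, y, z], ...], "turn": [turn, ...]}. A call has 1 to 5 rows; each row is the pose to reach, as a shift and turn from the pose commanded when the call began, along the tool's axes at that moment; what a row does not reach only later rows make up. A row lasts 1/12 s, in which the tool goes at most 41.7 mm and 7.16 degrees, less where a joint would pass 70% of its speed; a pose out of reach is approached as far as the arm can. A call with a gripper value outside its range is refused whole. OPENING is the finger opening in mm, from 0 to 85.4, set as the call begins (- or left out, the last holds). The fingers move at their own pace and stop on an object; FORCE is the grip in N (left out, the last holds). Time passes only in rows, so rows that repeat a pose let the fingers close. It gives the time, the measured TCP pose, the force and the opening at its end, in the units of the state.
- get_state(): the state, without advancing time (a new reading comes with each control period).
- read_camera(name): name is "side" or "top"; returns a dict with "image" (420x560x3 uint8, red, green, blue), "K" (3x3 intrinsics, pixels), "R" (3x3) and "t" (3): a world point X has camera coordinates R X + t. Camera axes: x right, y down, z forward; pixel columns grow to the right and rows downward; lengths in m; the calibration is good to about 2 mm. A picture is of the moment at which its call begins. There is no depth.
- hand_in(): hands the job in, once; it reports no verdict.
The state is a dict: "clock": time; "joint_pos": joint angles; "qvel": joint speeds; "tau": joint torques, N m; "tcp_pos": TCP position; "orientation": TCP orientation; "wrist_force": force on the tool from outside, world axes, zero at the start; "ft_torque": the same for the moment, N m; "finger_gap": finger opening in m.
Only numpy, scipy, OpenCV 4.12 (cv2) and the standard library are available. Lean on these libraries where they do the work, as an engineer would, in place of code of your own. Each camera call takes 0.05 s, during which the arm holds its last target. There are 200 camera calls.

## Working session

There is one attempt and no reset: what is moved stays moved. The work goes in short steps, Python scripts to look and compute and a shell command to move; the robot and the scene stay as the last step left them, time stands still between calls to the robot, and variables do not carry over. Pictures are saved under pics/ and viewed, about 8 in all and at most 12, crops included, and the job is handed in when it is done.

```bash
mkdir -p pics; ls
python3 - <<'E'
from workcell import *
import cv2
s=get_state();print(s)
for n in("side","top"):
    c=read_camera(n);cv2.imwrite(f"pics/{n}0.png",c["image"][:,:,::-1]);print(n,c["K"],c["R"],c["t"])
E
```

```text
pics
{'clock': 0.0, 'joint_pos': array([-1.42262327e+00,  3.14002638e-01,  4.49555889e-02,  1.30361335e+00,
        4.28257898e-05,  1.43118628e+00]), 'qvel': array([-1.23198905e-03, -1.37899817e-03,  4.55905076e-04, -6.49617854e-04,
       -7.22480005e-05, -1.07877696e-03]), 'tau': array([-5.12537117e-04, -4.80629611e+01,  2.98531276e+01,  1.92059192e-02,
       -6.31054377e-05, -1.37176099e-05]), 'tcp_pos': array([ 0.16311982, -0.55082817,  0.23039805]), 'orientation': array([-9.32117275e-04,  9.89665033e-01,  1.43395443e-01,  1.74221897e-05]), 'wrist_force': array([-0.0167743 , -0.25216305,  0.76908477]), 'ft_torque': array([-0.03167925, -0.06082052, -0.01441519]), 'finger_gap': 0.08530218728327708}
side [[399.36108473   0.         279.680294  ]
 [  0.         399.36108473 207.36408751]
 [  0.           0.           1.        ]] [[ 0.97702074 -0.21309226 -0.00470857]
 [-0.1502307  -0.67279568 -0.72441474]
 [ 0.15119927  0.70847559 -0.68934833]] [-0.49344537  0.18155934  0.79620699]
top [[438.30948189   0.         281.09717513]
 [  0.         438.30948189 212.71401744]
 [  0.           0.           1.        ]] [[-0.00178942 -0.99935182 -0.03595475]
 [-0.98643238  0.00766629 -0.16398898]
 [ 0.16415832  0.03517349 -0.98580671]] [0.03667622 0.54697907 0.93869028]
```

View pics/top0.png

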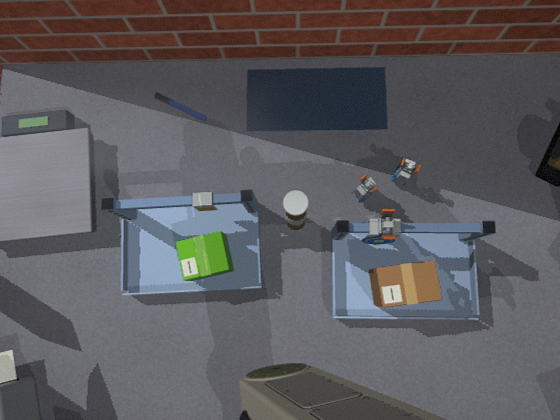

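View pics/side0.png

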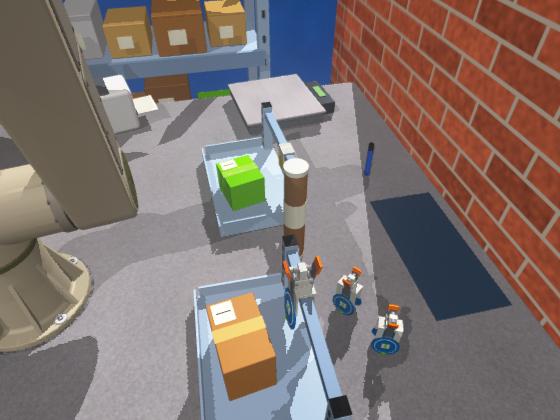

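The top view shows rail A's upright caps at about (343,227) and (489,228), with the marker near (385,226). Rail B's caps are at (109,204) and (247,198), the tag at (203,200) and the tube top at (296,203). Two small look-alike markers lie beside rack A at (366,187) and (406,168). The side view agrees.

```bash
cat > h.py <<'E'
from workcell import *
import cv2, numpy as np
def ray(c,px,z):
    d=c["R"].T@np.linalg.inv(c["K"])@np.array([px[0],px[1],1.]);o=-c["R"].T@c["t"]
    return o+d*(z-o[2])/d[2]
def proj(c,X):
    p=c["K"]@(c["R"]@np.array(X)+c["t"]);return p[:2]/p[2]
def blobs(m,roi,amin=15):
    x0,y0,x1,y1=roi;n,l,s,ce=cv2.connectedComponentsWithStats(np.ascontiguousarray(m[y0:y1,x0:x1]).astype(np.uint8))
    return [(ce[i]+[x0,y0],s[i]+[x0,y0,0,0,0]) for i in range(1,n) if s[i,4]>=amin]
def hsv(c): return cv2.cvtColor(c["image"],cv2.COLOR_RGB2HSV)
def tri(c1,p1,c2,p2):
    P=[c["K"]@np.c_[c["R"],c["t"]] for c in(c1,c2)]
    X=cv2.triangulatePoints(P[0],P[1],np.array(p1,float).reshape(2,1),np.array(p2,float).reshape(2,1));return (X[:3]/X[3]).ravel()
E
python3 - <<'E'
from h import *
np.set_printoptions(precision=4,suppress=True)
c=read_camera("top");im=c["image"];h=hsv(c);V=im.max(2)
print("caps");
for ce,s in blobs(V<40,(95,180,260,225),30)+blobs(V<40,(330,205,500,250),30):print(ce,s,ray(c,ce,.152))
print("orange")
for ce,s in blobs((h[...,0]<14)&(h[...,1]>150)&(h[...,2]>120),(340,150,430,255),8):print(ce,s,ray(c,ce,.180))
print("white")
w=(h[...,1]<60)&(V>140)
for ce,s in blobs(w,(185,180,320,225),30)+blobs(w,(340,205,430,250),30):print(ce,s,ray(c,ce,.144),ray(c,ce,.24))
a=cv2.resize(im[185:265,320:510],None,fx=4,fy=4,interpolation=cv2.INTER_CUBIC)
b=cv2.resize(im[175:240,95:320],None,fx=3.3778,fy=3.4,interpolation=cv2.INTER_CUBIC)
b=cv2.resize(b,(760,220));cv2.imwrite("pics/z.png",np.vstack([a,b])[:,:,::-1])
E
```

```text
caps
[342.0704 227.169 ] [338 221  11  11  71] [ 0.4995 -0.0904  0.152 ]
[488.7952 227.5663] [483 222  12  11  83] [ 0.4969 -0.3761  0.152 ]
orange
[402.5455 161.5455] [401 159   4   6  11] [ 0.6243 -0.2083  0.18  ]
[417.5789 167.8421] [415 165   6   7  19] [ 0.6113 -0.2367  0.18  ]
[362.8889 176.8889] [361 175   5   5   9] [ 0.5943 -0.1303  0.18  ]
[373.375 189.25 ] [371 188   5   4   8] [ 0.5695 -0.1498  0.18  ]
[388.     209.5769] [382 209  13   3  26] [ 0.5293 -0.1762  0.18  ]
[388.6829 236.9268] [382 235  14   4  41] [ 0.4765 -0.1753  0.18  ]
white
[295.1163 202.0714] [283 190  25  25 490] [0.5524 0.0021 0.144 ] [0.5341 0.0018 0.24  ]
[201.6459 198.5097] [192 192  20  15 257] [0.5615 0.193  0.144 ] [0.5421 0.1717 0.24  ]
[374.2258 225.8323] [369 218  12  16 155] [ 0.5028 -0.1552  0.144 ] [ 0.4899 -0.1382  0.24  ]
[389.5645 222.9677] [383 219  17   8  62] [ 0.5084 -0.1857  0.144 ] [ 0.4949 -0.1654  0.24  ]
```

View pics/z.png

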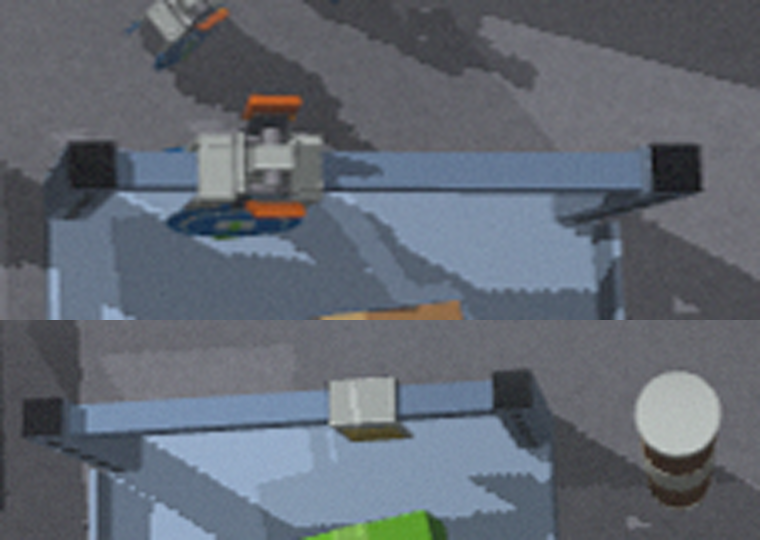

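The crop shows the 60 mm marker at (388,223), with its orange buttons on the two x sides. The tag sits towards the right end of rail B, so the free stretch is to its left (+y).

Run:
```python
from h import *
np.set_printoptions(precision=4,suppress=True)
c=read_camera("top")
for n,p,q in(("A",(343.1,226.2),(489,227)),("B",(107.6,203.7),(246.7,195.7))):
    a,b=ray(c,p,.152),ray(c,q,.152);d=a-b;print(n,a,b,"mid",(a+b)/2,"len",np.linalg.norm(d),"yaw",np.arctan2(-d[0],d[1]))
print("tag",ray(c,(192.7,199),.144),ray(c,(212.5,199),.144))
print("saddle A ends",ray(c,(369.3,226),.148),ray(c,(401,226),.148))
print("buttons", [ray(c,p,z) for p,z in(((388.5,208.5),.188),((388.7,235.5),.188))])
s=get_state();print(s["tcp_pos"],s["clock"])
```

```text
A [ 0.5014 -0.0925  0.152 ] [ 0.498  -0.3766  0.152 ] mid [ 0.4997 -0.2346  0.152 ] len 0.28409077814347194 yaw -0.012195945709063946
B [0.5508 0.3839 0.152 ] [0.5648 0.0997 0.152 ] mid [0.5578 0.2418 0.152 ] len 0.2844846389835316 yaw 0.049259509023938136
tag [0.5606 0.2114 0.144 ] [0.5603 0.1706 0.144 ]
saddle A ends [ 0.502  -0.1447  0.148 ] [ 0.5016 -0.2071  0.148 ]
buttons [array([ 0.53  , -0.1756,  0.188 ]), array([ 0.4784, -0.1738,  0.188 ])]
[ 0.1632 -0.5511  0.2308] 0.2
```

```bash
python3 -m crank '{"travel":[[0,0,-0.3],[0,0,-0.6],[0,0,-0.75],[0,0,-0.75],[0,0,-0.75]],"turn":[-0.12,-0.24,-0.36,-0.48,-0.6]}' 85 40
python3 -m crank '{"travel":[[0,0,0],[0,0,0],[0,0,0],[0,0,0],[0,0,0]],"turn":[-0.12,-0.24,-0.36,-0.48,-0.6]}'
python3 -m crank '{"travel":[[0,0,0],[0,0,0]],"turn":[-0.071,-0.071]}'
python3 -c "
from h import *;s=get_state();print(s['tcp_pos'],s['orientation'],s['joint_pos'],s['clock'])"
```

```text
clock: 0.62
tcp_pos: [0.1633, -0.5516, 0.2618]
orientation: [0.0, 0.902, 0.432, -0.0]
wrist_force: [-0.8, 0.3, 0.7]
finger_gap: 0.0847
clock: 1.03
tcp_pos: [0.1632, -0.5512, 0.2611]
orientation: [-0.0, 0.734, 0.679, 0.0]
wrist_force: [0.1, -0.0, 0.9]
finger_gap: 0.0849
clock: 1.2
tcp_pos: [0.1632, -0.5512, 0.2611]
orientation: [-0.0, 0.711, 0.703, 0.0]
wrist_force: [-0.8, 0.3, 0.2]
finger_gap: 0.085
[ 0.16318425 -0.55124681  0.26106849] [-1.75591777e-04  7.10739292e-01  7.03455479e-01  1.34279529e-04] [-1.42260215e+00  3.07684805e-01  1.10793256e-01  1.37434678e+00
  9.19750209e-06  1.58495083e-01] 1.2
```

```bash
python3 -m crank '{"travel":[[0.7,0.62,0],[1.4,1.24,0],[2.1,1.86,0],[2.8,2.48,0],[3.5,3.1,0]],"turn":[0,0,0,0,0]}'
python3 -m crank '{"travel":[[0.7,0.62,0],[1.4,1.24,0],[2.1,1.86,0],[2.8,2.48,0],[3.5,3.1,0]],"turn":[0,0,0,0,0]}'
python3 -m crank '{"travel":[[0.7,0.62,0],[1.4,1.24,0],[2.1,1.86,0],[2.48,2.16,0],[2.48,2.16,0]],"turn":[0,0,0,0,0]}'
python3 -c "
from h import *;s=get_state();print(s['tcp_pos'],s['orientation'],s['joint_pos'],s['clock'])
c=read_camera('side');im=c['image'];cv2.imwrite('pics/s1.png',cv2.resize(im[170:370,200:440],None,fx=3,fy=3,interpolation=2)[:,:,::-1])"
```

```text
clock: 1.62
tcp_pos: [0.2896, -0.4115, 0.2612]
orientation: [-0.0, 0.712, 0.702, 0.0]
wrist_force: [1.2, 0.3, 0.5]
finger_gap: 0.085
clock: 2.03
tcp_pos: [0.4154, -0.2728, 0.2614]
orientation: [0.0, 0.712, 0.702, -0.0]
wrist_force: [-0.1, -1.3, 0.1]
finger_gap: 0.0851
clock: 2.45
tcp_pos: [0.5041, -0.1731, 0.261]
orientation: [-0.0, 0.71, 0.704, 0.001]
wrist_force: [0.2, -0.4, -0.5]
finger_gap: 0.0849
[ 0.50413549 -0.17306305  0.26097341] [-1.72023022e-04  7.10344775e-01  7.03853690e-01  5.04510915e-04] [-4.81948257e-01  2.24330452e-01 -3.56962200e-04  1.34613084e+00
  1.06583870e-03  1.09802787e+00] 2.45
```

View pics/s1.png

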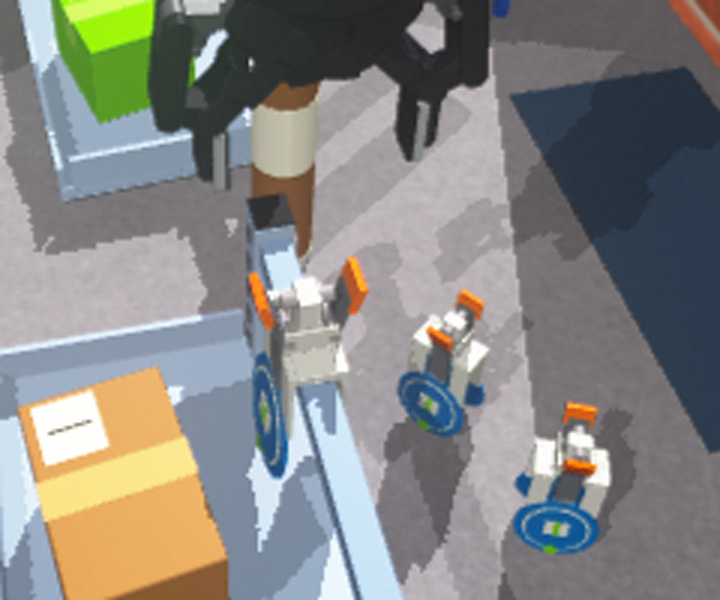

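The side view shows the open fingers straddling above the marker. The buttons are at about (287,270) and (318,266) in full-image pixels, and the finger line matches. I'll triangulate to check.

```bash
python3 -c "
from h import *
s=get_state();print(s['tcp_pos'],s['clock'])
c=read_camera('side');
import copy
K=np.array
h=hsv(c)
b=blobs((h[...,0]<14)&(h[...,1]>150)&(h[...,2]>100),(270,250,330,285),8)
for ce,st in b: print(ce,st, ray(c,ce,.179))
t=read_camera('top')
print(tri(t,(388,209.5),c,max(b,key=lambda q:q[0][0])[0]),tri(t,(388.7,237),c,min(b,key=lambda q:q[0][0])[0]))
"
```

```text
[ 0.50299594 -0.17455838  0.26095624] 2.5
[317.32307692 265.95384615] [314 257   9  18  65] [ 0.52770061 -0.17741046  0.179     ]
[287.62162162 273.        ] [284 265   7  15  37] [ 0.47907877 -0.18063915  0.179     ]
[ 0.52901389 -0.17654061  0.17788486] [ 0.47841775 -0.17678695  0.17372645]
```

```bash
python3 -m crank '{"travel":[[0,0,0.6],[0,0,1.2],[0,0,1.8],[0,0,2.3],[0,0,2.375]],"turn":[0,0,0,0,0]}'
python3 -m crank '{"travel":[[0,0,0],[0,0,0],[0,0,0]],"turn":[0,0,0]}' 62
python3 -m crank '{"travel":[[0,0,0],[0,0,0],[0,0,0],[0,0,0],[0,0,0]],"turn":[0,0,0,0,0]}' 30 40
python3 -m crank '{"travel":[[0,0,0],[0,0,0],[0,0,0],[0,0,0],[0,0,0]],"turn":[0,0,0,0,0]}'
python3 -c "
from h import *
c=read_camera('side');im=c['image'];cv2.imwrite('pics/s2.png',cv2.resize(im[200:340,230:380],None,fx=4,fy=4,interpolation=2)[:,:,::-1])"
```

```text
clock: 3.02
tcp_pos: [0.4991, -0.1765, 0.1627]
orientation: [-0.003, 0.712, 0.702, -0.001]
wrist_force: [-0.3, 1.1, 0.0]
finger_gap: 0.085
clock: 3.27
tcp_pos: [0.5028, -0.1773, 0.168]
orientation: [0.001, 0.712, 0.702, 0.0]
wrist_force: [1.0, 0.1, 0.3]
finger_gap: 0.062
clock: 3.68
tcp_pos: [0.5036, -0.1774, 0.1697]
orientation: [0.003, 0.711, 0.703, 0.0]
wrist_force: [-2.2, -0.3, 12.0]
finger_gap: 0.0382
clock: 4.1
tcp_pos: [0.5036, -0.1774, 0.1697]
orientation: [0.003, 0.711, 0.703, 0.0]
wrist_force: [-2.4, -0.1, 11.0]
finger_gap: 0.038
```

View pics/s2.png

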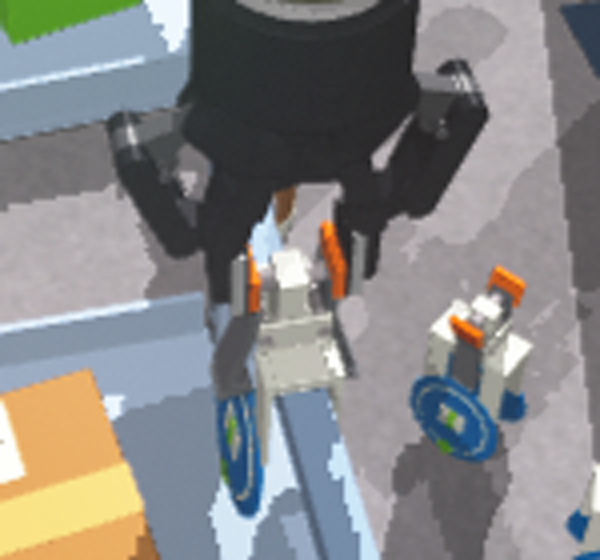

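The view shows both buttons held between the pads and upright, with the levers swung out. The 38 mm gap means they are fully pinched, so I lift.

```bash
python3 -m crank '{"travel":[[0,0,-0.15],[0,0,-0.3],[0,0,-0.45],[0,0,-0.6],[0,0,-0.75]],"turn":[0,0,0,0,0]}' 
python3 -m crank '{"travel":[[0,0,-0.3],[0,0,-0.6],[0,0,-0.9],[0,0,-1.2],[0,0,-1.5]],"turn":[0,0,0,0,0]}'
python3 -m crank '{"travel":[[0,0,-0.4],[0,0,-0.8],[0,0,-1.2],[0,0,-1.6],[0,0,-2.0]],"turn":[0,0,0,0,0]}'
python3 -m crank '{"travel":[[0,0,-0.4],[0,0,-0.8],[0,0,-1.2],[0,0,-1.6],[0,0,-1.75]],"turn":[0,0,0,0,0]}'
python3 -m crank '{"travel":[[0,0,0],[0,0,0],[0,0,0]],"turn":[0,0,0]}'
python3 -c "
from h import *
print(get_state()['joint_pos'])
c=read_camera('side');im=c['image'];cv2.imwrite('pics/s3.png',cv2.resize(im[30:380,180:420],None,fx=1.7,fy=1.7,interpolation=2)[:,:,::-1])"
```

```text
clock: 4.57
tcp_pos: [0.5021, -0.1762, 0.1969]
orientation: [-0.0, 0.711, 0.703, -0.0]
wrist_force: [0.4, -0.1, -1.3]
finger_gap: 0.0381
clock: 4.98
tcp_pos: [0.5021, -0.1762, 0.2571]
orientation: [-0.0, 0.711, 0.703, -0.0]
wrist_force: [0.3, -0.2, -1.6]
finger_gap: 0.0387
clock: 5.4
tcp_pos: [0.502, -0.1761, 0.3373]
orientation: [-0.0, 0.711, 0.703, -0.0]
wrist_force: [0.1, -0.1, -2.1]
finger_gap: 0.0382
clock: 5.82
tcp_pos: [0.5024, -0.1763, 0.4087]
orientation: [0.001, 0.711, 0.703, 0.0]
wrist_force: [-0.1, -0.1, -1.1]
finger_gap: 0.0384
clock: 6.07
tcp_pos: [0.5019, -0.1761, 0.4052]
orientation: [-0.001, 0.711, 0.703, -0.0]
wrist_force: [-0.3, 0.7, -2.3]
finger_gap: 0.0381
[-4.88376109e-01  2.50113982e-01  3.85520428e-01  1.70779440e+00
 -8.78799684e-05  1.09442667e+00]
```

View pics/s3.png

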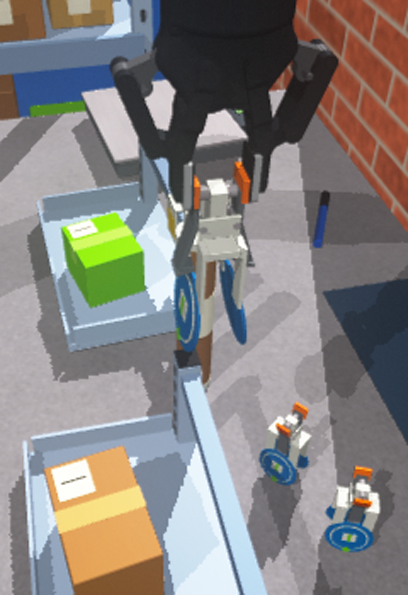

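Marker hangs upright with its foot at about z = 0.27, clear above the 0.24 tube. I carry it over.

```bash
python3 -m crank '{"travel":[[0.4,0.05,0],[1.1,0.12,0],[1.8,0.2,0],[2.5,0.28,0],[3.2,0.35,0]],"turn":[0,0,0,0,0]}' 
python3 -m crank '{"travel":[[0.7,0.07,0],[1.4,0.14,0],[2.1,0.21,0],[2.8,0.28,0],[3.5,0.35,0]],"turn":[0,0,0,0,0]}'
python3 -m crank '{"travel":[[0.7,0.07,0],[1.4,0.14,0],[2.1,0.21,0],[2.8,0.28,0],[3.5,0.35,0]],"turn":[0,0,0,0,0]}'
python3 -m crank '{"travel":[[0.6,0.06,0],[1.1,0.11,0],[1.4,0.15,0],[1.51,0.15,0],[1.51,0.15,0]],"turn":[-0.02,-0.04,-0.06,-0.06,-0.06]}'
python3 -m crank '{"travel":[[0,0,0],[0,0,0],[0,0,0]],"turn":[0,0,0]}'
python3 -c "
from h import *
print(get_state()['joint_pos'])
c=read_camera('side');im=c['image'];t=read_camera('top')['image']
cv2.imwrite('pics/s4.png',np.hstack([im[:,150:430],t[100:,60:340].copy() if 0 else t[:,60:340]])[:,:,::-1])"
```

```text
clock: 6.53
tcp_pos: [0.5173, -0.0472, 0.4053]
orientation: [-0.001, 0.712, 0.703, -0.0]
wrist_force: [-0.3, 0.3, -1.4]
finger_gap: 0.0382
clock: 6.95
tcp_pos: [0.5329, 0.0928, 0.4053]
orientation: [-0.001, 0.711, 0.703, -0.001]
wrist_force: [0.3, -0.1, -1.3]
finger_gap: 0.0384
clock: 7.37
tcp_pos: [0.5487, 0.2326, 0.4053]
orientation: [-0.0, 0.711, 0.703, -0.001]
wrist_force: [0.5, -0.7, -1.2]
finger_gap: 0.038
clock: 7.78
tcp_pos: [0.5555, 0.2925, 0.4048]
orientation: [-0.0, 0.69, 0.724, -0.001]
wrist_force: [-0.5, -0.1, -1.1]
finger_gap: 0.0383
clock: 8.03
tcp_pos: [0.5558, 0.2905, 0.4066]
orientation: [0.0, 0.69, 0.723, 0.0]
wrist_force: [-0.6, -0.0, -0.3]
finger_gap: 0.0384
[ 3.53929400e-01  4.77456010e-01  7.23176357e-01  1.81632521e+00
 -2.72503326e-04  1.87818672e+00]
```

View pics/s4.png

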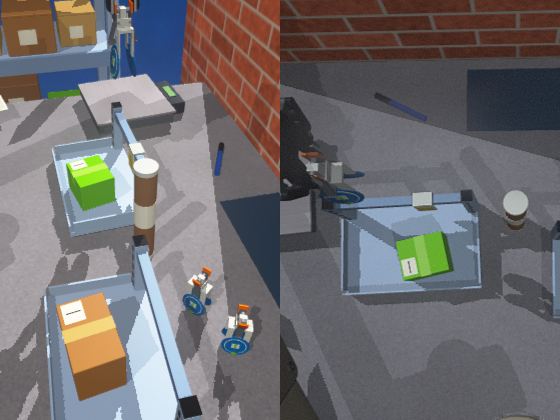

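Tube, tag and parcels are unmoved in both views and the marker hangs beyond the tag over rail B. I lower it to just above the rail and look.

```bash
python3 -m crank '{"travel":[[0,0,0.6],[0,0,1.2],[0,0,1.8],[0,0,2.4],[0,0,2.75]],"turn":[0,0,0,0,0]}'
python3 -m crank '{"travel":[[0,0,0],[0,0,0],[0,0,0]],"turn":[0,0,0]}'
python3 -c "
from h import *
c=read_camera('side');im=c['image'];t=read_camera('top')['image']
a=cv2.resize(im[20:180,200:340],None,fx=2.8,fy=2.8,interpolation=2);b=cv2.resize(t[120:280,70:230],None,fx=2.5,fy=2.8,interpolation=2)
cv2.imwrite('pics/s5.png',np.hstack([a,b])[:,:,::-1])"
```

```text
clock: 8.55
tcp_pos: [0.5548, 0.2906, 0.2936]
orientation: [-0.001, 0.69, 0.724, -0.001]
wrist_force: [0.7, -0.3, -1.5]
finger_gap: 0.038
clock: 8.8
tcp_pos: [0.5562, 0.2914, 0.2977]
orientation: [0.0, 0.69, 0.724, 0.001]
wrist_force: [0.3, 0.1, -1.1]
finger_gap: 0.0382
```

View pics/s5.png

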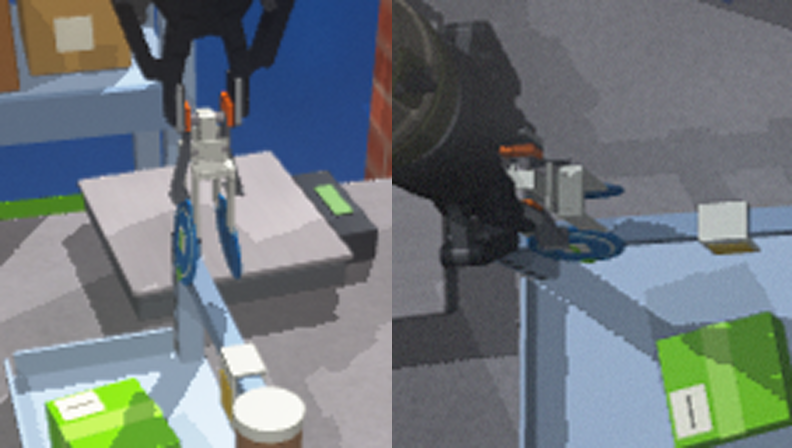

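The side view shows rail B running between the two plates, with the tag well clear. I lower it, watching the force.

```bash
python3 -m crank '{"travel":[[0,0,0.3],[0,0,0.6],[0,0,0.9],[0,0,1.2],[0,0,1.5]],"turn":[0,0,0,0,0]}'
python3 -m crank '{"travel":[[0,0,0.25],[0,0,0.5],[0,0,0.75],[0,0,1.0],[0,0,1.25]],"turn":[0,0,0,0,0]}'
python3 -m crank '{"travel":[[0,0,0.1],[0,0,0.2],[0,0,0.3],[0,0,0.38],[0,0,0.42]],"turn":[0,0,0,0,0]}'
python3 -m crank '{"travel":[[0,0,0.05],[0,0,0.1],[0,0,0.1]],"turn":[0,0,0]}'
```

```text
clock: 9.32
tcp_pos: [0.5565, 0.2918, 0.2372]
orientation: [0.001, 0.69, 0.724, 0.001]
wrist_force: [-0.2, 0.0, -1.5]
finger_gap: 0.0381
clock: 9.73
tcp_pos: [0.5559, 0.2916, 0.1857]
orientation: [0.0, 0.69, 0.724, 0.0]
wrist_force: [-0.8, -0.2, -1.6]
finger_gap: 0.0385
clock: 10.15
tcp_pos: [0.5558, 0.2917, 0.1698]
orientation: [0.0, 0.69, 0.724, 0.0]
wrist_force: [-3.6, -1.2, 7.8]
finger_gap: 0.0382
clock: 10.4
tcp_pos: [0.5558, 0.2917, 0.1697]
orientation: [0.001, 0.69, 0.724, 0.002]
wrist_force: [-6.5, -3.4, 17.2]
finger_gap: 0.0383
```

It rests at TCP z = 0.1697, the same height as when it was seated on rail A, with 17 N of upward contact force. I release and retreat.

```bash
python3 -m crank '{"travel":[[0,0,-0.05],[0,0,-0.05],[0,0,-0.05],[0,0,-0.05],[0,0,-0.05]],"turn":[0,0,0,0,0]}' 85
python3 -m crank '{"travel":[[0,0,-0.3],[0,0,-0.7],[0,0,-1.2],[0,0,-1.8],[0,0,-2.5]],"turn":[0,0,0,0,0]}'
python3 -m crank '{"travel":[[0,-0.5,-0.7],[0,-1.2,-1.2],[0,-2.0,-1.7],[0,-2.8,-2],[0,-3.4,-2]],"turn":[0,0,0,0,0]}'
python3 -m crank '{"travel":[[0,0,0],[0,0,0],[0,0,0]],"turn":[0,0,0]}'
python3 - <<'E'
from h import *
np.set_printoptions(precision=4,suppress=True)
c=read_camera('side');im=c['image'];tt=read_camera('top');t=tt['image'];h=hsv(tt)
for ce,s in blobs((h[...,0]<14)&(h[...,1]>150)&(h[...,2]>100),(110,165,190,225),8):print("orange",ce,s,ray(tt,ce,.18))
w=(h[...,1]<60)&(t.max(2)>140)
for ce,s in blobs(w,(120,175,320,225),30):print("white",ce,s)
a=cv2.resize(im[60:200,210:330],None,fx=3.2,fy=3.2,interpolation=2);b=cv2.resize(t[145:257,70:230],None,fx=2.5,fy=4,interpolation=2)
cv2.imwrite('pics/s6.png',np.hstack([a,b])[:,:,::-1])
E
```

```text
clock: 10.82
tcp_pos: [0.5558, 0.2915, 0.1672]
orientation: [-0.0, 0.69, 0.724, -0.0]
wrist_force: [-0.1, -0.0, 0.4]
finger_gap: 0.0851
clock: 11.23
tcp_pos: [0.5551, 0.2913, 0.2669]
orientation: [-0.001, 0.69, 0.724, -0.001]
wrist_force: [1.1, 0.7, 0.4]
finger_gap: 0.0851
clock: 11.65
tcp_pos: [0.4188, 0.2853, 0.3505]
orientation: [0.001, 0.69, 0.724, 0.002]
wrist_force: [0.3, 0.4, 0.0]
finger_gap: 0.0852
clock: 11.9
tcp_pos: [0.4205, 0.2852, 0.3472]
orientation: [0.0, 0.69, 0.724, 0.0]
wrist_force: [0.4, 0.2, 0.3]
finger_gap: 0.0848
orange [145.7179 186.8718] [140 185  13   5  39] [0.5787 0.2971 0.18  ]
orange [145.8286 212.8571] [140 211  13   4  35] [0.5266 0.2943 0.18  ]
white [295.0711 202.0122] [283 190  25  25 492]
white [201.5287 198.4674] [192 192  20  15 261]
white [142.9452 202.1438] [138 194  14  18 146]
```

View pics/s6.png

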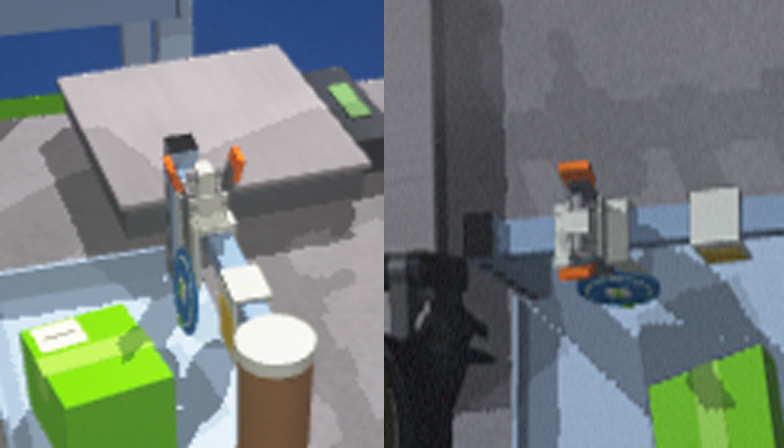

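The marker is square on rail B with both buttons sprung out (52 mm apart, the same as at the start). The tag and tube pixels are unchanged and nothing touches the robot.

```bash
python3 -c "
from workcell import *
print(hand_in())"
```

```text
the job is handed in; nothing more can be done
None
```

The blue marker is now clipped on the rail of the rack with the lime-green parcel, in the free stretch beside the white tag, and the job is handed in. I pinched both buttons, lifted it off its first rail and carried it over the top of the tube. Then I lowered it onto the rail and let go. It took about 12 s of the 51 s allowed, and `hand_in()` gives no verdict.

What the last checks showed:
- **Seating:** the marker stopped at tool height 0.1697 m, the same as when it sat on its first rail, with 17 N of contact force before I released it. It looks upright and square in both views.
- **Position:** it is about 53 mm from the rail's middle, on the side away from the tag, and about 2–3 mm off centre across the rail by my measurement. That is within the 7 mm allowed.
- **Buttons:** their centres measure 52 mm apart in the top view, as at the start, so the catch should be closed. I could not see the hooks themselves.
- **Other things:** the tag and tube moved less than 0.2 pixel in the top view. I checked the parcels only by eye, and they looked unmoved. The brown one was last seen before I lowered the marker.
- **Robot:** the gripper is open and clear of everything, with wrist force near zero.

None of the checks failed or disagreed.

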